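# Clip, mark and release a heel piece

## Robot

A 6-joint arm with a two-finger parallel gripper is mounted at the origin on the work surface. World frame = base frame: x ahead of the robot, y to its left, z up, the work surface at z = 0. Lengths are in m, angles in rad, forces in N, time in s.
With the tool pointing down it reaches from about 0.275 to 0.75 m from the base axis. Payload 10.2 kg.
Tool frame: the origin (TCP) lies midway between the tips of the shut fingers; the grasp point (between the pads) lies 19 mm behind it; z points along the fingers, y is the line along which they close (so a half turn about z gives the same grasp; the last joint's range is limited). The gripper opens to 88 mm and grips with 3 to 60 N. Pads are 18 mm wide; open, the fingers measure 123 mm over their backs; the gripper's body (75 mm by 187 mm) begins 45 mm behind the grasp point.
Start: joints at [1.077, 0.313, 1.498, -0, 1.331, -0.223], TCP at [0.14, 0.506, 0.212] pointing down, gripper open.
Joint ranges: [-2.94, 2.94], [-0.97, 2.17], [0.19, 2.56], [-1.23, 4.37], [0.02, 3.11], [-2.88, 2.88]. Speed limits (rad/s): [2.39, 2.39, 3.01, 3.14, 3.14, 3.14].

## Interface

Orientations are given as a unit quaternion [w, x, y, z].
In Python, from cell import ctrl gives the robot as it stands. The module is installed in compiled form; this text tells all that it offers.
- The arm moves only by the tool drive_tool, never from a script. Its argument "plan" is a list of rows, each a list of 7 numbers: the turn, a rotation vector about the tool's x, y, z in rad, then the shift along the tool's x, y, z in m, then the closure, from -1 (fully open) to 1 (shut). In form: [[wx, wy, wz, dx, dy, dz, gripper], ...]. A call has 1 to 5 rows; each row shifts and turns the commanded pose from where the row before left it, along the tool's axes as they then stand; what a row does not reach is not made up. A row lasts 1/10 s, in which the tool goes at most 50 mm and 8.59 degrees, less where a joint would pass 70% of its speed; a pose out of reach is approached as far as the arm can. A call with a gripper value outside its range is refused whole. The fingers move at their own pace and stop on an object; "squeeze" is the grip in N (left out, the last holds). Time passes only in rows, so rows that do not move let the fingers close. It gives the time, the measured TCP pose, the force, the opening and the grip force at its end, in the units of the state.
- ctrl.get_obs(): the state, without advancing time (a new reading comes with each control period).
- ctrl.snapshot(name): name is "scene" or "top" or "wrist"; returns the picture (420x560x3 uint8, red, green, blue); there is no depth.
- ctrl.calibration(name): a dict with "fx", "fy", "cx", "cy" (pixels), "R" (3x3) and "t" (3): a world point X has camera coordinates R X + t. Camera axes: x right, y down, z forward; pixel columns grow to the right and rows downward; lengths in m; the calibration is good to about 2 mm. A picture is of the moment at which its call begins: read the wrist's pose just before it. calibration takes no time and is no camera call; for the wrist camera it gives the pose at the moment of the call.
- ctrl.finish_job(): hands the job in; it is judged then, once.
The state is a dict: "time_s": time; "joints": joint angles; "joint_velocities": joint speeds; "tau": joint torques, N m; "ee_pos": TCP position; "eef_rot": TCP orientation; "force": force on the tool from outside, world axes, zero at the start; "ft_torque": the same for the moment, N m; "grip_width": finger opening in m; "grasp_force": force on a finger pad.
Only numpy, scipy, OpenCV 4.12 (cv2) and the standard library are available. Lean on these libraries where they do the work, as an engineer would, in place of code of your own. Each camera call takes 0.05 s, during which the arm holds its last target. There are 200 camera calls.

## Task

Mark the heel piece lying in the marking jig: with the gripper's fingers closed, push the side of the spring clip's post (do not pinch it, the sprung arm must ride up freely) and swing the clip onto the heel piece until it comes up against its stop, never pushing harder than about two kilograms. With the clip holding, press the spring punch down until it bears on the heel piece with roughly a kilogram's push, not much more, and let it spring back up. Then swing the clip right back clear of the heel piece in the same gentle way, leaving the piece lying flat in its nest and the small things around the jig undisturbed.

Things in the scene. Friction and masses are not known exactly. Their poses are not given: they have to be found in the camera images.
- jig: Fixed marking jig: green block 160 (x) by 200 (y) by 30 mm high, its middle 5 mm +x and +y of the origin. Origin: on the table under the nest's middle; z up. Four rails 3 mm high frame the nest (84 by 64 mm). Punch bracket, at x = -30 mm: a post 20 by 20 mm at y = -62 and an arm 20 mm wide from it to y = -10, top at z = 80 mm. Clip pivot: x = 40, y = 50 mm.
- heel: Loose heel piece: a flat black slab 80 (x) by 60 (y) by 8 mm, 90 g, lying in the nest with 2 mm play all round. Origin: centre of its underside; z up; it lies with x, y along the jig's, to about a degree.
- clip_arm: Steel spring arm, 12 mm wide. Origin on the pivot axis, 54 mm above the table; x along the arm, z up. 60 mm out it has a domed foot (radius 12.5 mm, its bottom 2 mm lower than the heel piece's top) and above it a round post. Sprung down (2 N at the foot, 3.5 N at 2 mm lift): polished, it rides up the edge if pushed sideways (3 to 9 N) and free to rise; gripped tight it bears hard.
- clip (a joint): Swing of the clip about its vertical pivot screw, rad. 0: clear stop, arm's x axis at pi - 0.6 rad from the jig's x axis; grows anticlockwise seen from above, onto the heel piece. The foot meets the piece's +y edge at about 0.8. The stop over the piece, slightly springy, lies somewhere beyond 1.3: find it by feel. The clip stays where it is left (friction about 1 N at the post).
- clip_post (a point): Point on the axis of the clip's upright post (diameter 12 mm), 69 mm above the table, 60 mm from the pivot, 12 mm below the post's top; the arm's strip lies 18 mm below this point.
- clip_pivot (a point): Point on the clip's pivot axis, fixed to the jig, 54 mm above the table; the screw's top is at 59 mm.
- punch: Steel spring punch that moves only up and down, at x = -30, y = -22 mm in the jig's frame. Ram of diameter 10 mm, cap on top. Origin: centre of the ram's lower end, 46 mm above the table when up. Its spring takes 2 N at first, about 7 N where the ram meets the heel piece some 8 mm down; any further push bears on the piece. It springs back up.
- punch_top (a point): Centre of the top face of the punch's cap (diameter 22 mm, 8 mm thick), 98 mm above the table when up.
- spare: Bystander: two spare heel pieces stuck together, 16 mm high, on the table just beyond the jig's +y side.
- tack_tin: Bystander: small round steel tin, radius 26 mm, 32 mm high, on the table beyond the jig's +x side.
- driver: Bystander: screwdriver lying on the table along the jig's -y side.
- brush: Bystander: brush lying on the table beyond the jig's +x side.
Not all that is in view belongs to the job. Leave any pink, purple or red look-alike of the heel alone.

How it is judged:
On the way, in this order (a step that is already met when the one before it is completed fails the run):
1. the clip has been swung up to its stop and presses on the heel piece (value of joint clip above 1.45 rad and contact force between clip_arm and heel above 1 N), for 0.2 s.
2. with the clip still holding, the punch bears on the heel piece (value of joint clip above 1.35 rad and contact force between clip_arm and heel above 1 N and contact force between punch and heel above 2 N), for 0.1 s.
At the end, for the whole second after the job is handed in: The clip stands clear (joint below 0.45 rad, its foot some 15 mm or more from the heel piece) and still, the punch is up again (within 1 mm), and the heel piece lies at rest flat in its nest (within 4 mm of the nest's middle each way, not raised by 2 mm or tilted by 0.04 rad) (value of joint clip below 0.45 rad and z of punch in the frame of jig above 0.045 m and x of heel in the frame of jig between -0.004 and 0.004 m and y of heel in the frame of jig between -0.004 and 0.004 m and z of heel in the frame of jig below 0.032 m and angle between heel's own z axis and vertical below 0.04 rad and linear speed of heel below 0.01 m/s and velocity of joint clip between -0.05 and 0.05 rad/s); the robot touches nothing.
It fails at once if the clip is pinched, or pushed with more than 25 N (contact force between the fingers and clip_arm above 25 N).
It fails at once if the clip bears on the heel piece with more than 20 N (contact force between clip_arm and heel above 20 N).
It fails at once if the punch bears on the heel piece with more than 25 N (contact force between punch and heel above 25 N).
It fails at once if the heel piece is pressed by the robot's fingers or levered up (contact force between the fingers and heel above 5 N or angle between heel's own z axis and vertical above 0.15 rad).
It fails at once if a thing lying by the jig is disturbed (distance of any of spare, tack_tin, driver, brush from where it was at the start of the episode above 0.015 m).
It also fails if it takes over 67 s, if anything falls off the work surface, if the arm or the gripper's body presses on something with over 40 N, if the wrist force passes 120 N, or if a joint passes its speed limit or range.

## Working session

There is one attempt and no reset: what is moved stays moved. The work goes in short steps, Python scripts to look and compute and a tool call to move; the robot and the scene stay as the last step left them, time stands still between calls to the robot, and variables do not carry over. Pictures are saved under pics/ and viewed, at most 10 in all, crops included, and the job is handed in when it is done.

Besides the shell and the picture viewer there is one more tool, called after "Request:" by a JSON object that holds its "api" and its "payload". drive_tool: Moves the arm, as the interface text tells. Its arguments: {"type":"object","properties":{"plan":{"type":"array","items":{"type":"array","items":{"type":"number"}}},"squeeze":{"type":"number"}},"required":["plan"]}

```bash
mkdir -p pics
python3 - <<'E'
from cell import ctrl
import cv2,numpy as np
o=ctrl.get_obs();print(o)
for n in("scene","top","wrist"):
    c=ctrl.calibration(n);print(n,c)
    im=ctrl.snapshot(n);cv2.imwrite(f'pics/{n}0.png',im[:,:,::-1])
E
```

```text
{'time_s': 0.0, 'joints': array([ 1.07661098e+00,  3.13422517e-01,  1.49845027e+00, -1.06026413e-05,
        1.33096833e+00, -2.23422582e-01]), 'joint_velocities': array([ 0.00019757,  0.00088078, -0.00041203,  0.0009027 ,  0.0012254 ,
        0.00025046]), 'tau': array([ 1.19493110e-03, -4.02205038e+01, -2.52267998e+01,  6.94112387e-02,
        3.52246372e-02, -6.47291654e-05]), 'ee_pos': array([0.14030987, 0.50561317, 0.21097018]), 'eef_rot': array([-2.14379958e-04,  1.34966936e-01,  9.90849906e-01, -5.86284496e-04]), 'force': array([-0.18936658,  1.33598633,  0.15945726]), 'ft_torque': array([ 0.05725433, -0.02185725, -0.01802457]), 'grasp_force': 0.0, 'grip_width': 0.08808960494002058}
scene {'fx': 457.5192723093882, 'fy': 457.5192723093882, 'cx': 276.0859442738812, 'cy': 212.79988758159755, 'R': array([[-0.41139115,  0.91135233,  0.01393781],
       [ 0.75439712,  0.3490425 , -0.55592654],
       [-0.51150984, -0.21818861, -0.83111456]]), 't': array([ 0.24748368, -0.37705383,  1.26854372])}
top {'fx': 492.0741274932541, 'fy': 492.0741274932541, 'cx': 282.81678464530665, 'cy': 207.4386347875038, 'R': array([[-0.02009663, -0.99978815,  0.0044475 ],
       [-0.97366475,  0.01856071, -0.22722774],
       [ 0.22709706, -0.00889689, -0.97383149]]), 't': array([-0.00276662,  0.57235237,  1.0829718 ])}
wrist {'fx': 290.38092727166776, 'fy': 290.38092727166776, 'cx': 279.5185445584893, 'cy': 212.40032152250194, 'R': array([[ 0.26609864,  0.96394423, -0.00174042],
       [ 0.9311702 , -0.25658366,  0.25901137],
       [ 0.24922596, -0.0705432 , -0.9658727 ]]), 't': array([-0.52392966, -0.03714285,  0.38956465])}
```

View pics/top0.png

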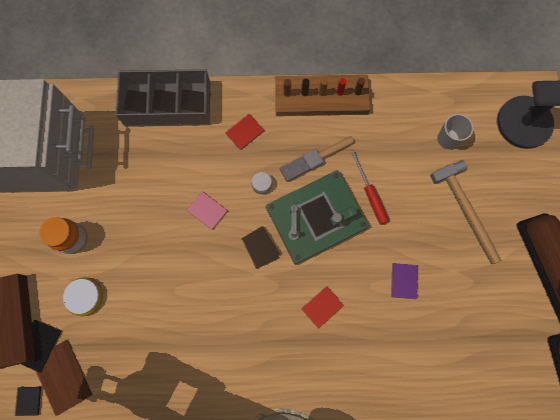

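View pics/scene0.png

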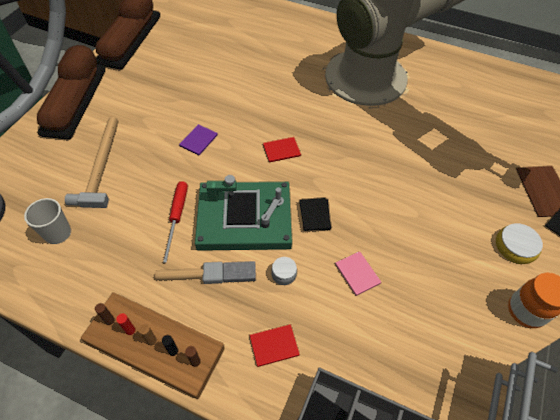

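Top view: the jig is centred at about (318,217). The spare lies on its +y side at (261,247), with the tin at (262,182) and the brush at (310,160) on +x, and the driver at (375,200) on -y. The clip post is at about (295,210) and the punch cap at about (338,217). Scene view: jig at (244,214), clip at (271,205), punch at (230,182).

Possible mistakes for the heel: the black slab in the nest at (320,215) is the one I want. The spare at (261,247) and the red (322,307), (245,131), pink (207,210) and purple (405,281) pieces are not.

```bash
cat > h.py <<'E'
import numpy as np,cv2
from cell import ctrl
def ray(c,u,v):
    d=np.array([(u-c['cx'])/c['fx'],(v-c['cy'])/c['fy'],1.]);R=np.array(c['R'])
    return -R.T@np.array(c['t']),R.T@d
def plane(c,u,v,z):
    o,d=ray(c,u,v);return o+d*(z-o[2])/d[2]
def tri(rs):
    A=np.zeros((3,3));b=np.zeros(3)
    for o,d in rs:
        d=d/np.linalg.norm(d);P=np.eye(3)-np.outer(d,d);A+=P;b+=P@o
    x=np.linalg.solve(A,b);return x,[round(1e3*np.linalg.norm(np.cross(x-o,d/np.linalg.norm(d))),1) for o,d in rs]
def proj(c,X):
    p=np.array(c['R'])@X+np.array(c['t']);return c['fx']*p[0]/p[2]+c['cx'],c['fy']*p[1]/p[2]+c['cy']
E
python3 - <<'E'
from h import *
for n,(x,y,w,h) in {'top':(230,140,160,140),'scene':(140,160,200,130)}.items():
    im=cv2.imread(f'pics/{n}0.png');c=ctrl.calibration(n)
    hsv=cv2.cvtColor(im,cv2.COLOR_BGR2HSV)
    m=cv2.inRange(hsv,(55,60,30),(90,255,255));k=np.zeros_like(m);k[y:y+h,x:x+w]=m[y:y+h,x:x+w]
    cs=max(cv2.findContours(k,cv2.RETR_EXTERNAL,cv2.CHAIN_APPROX_NONE)[0],key=cv2.contourArea)
    pts=np.array([plane(c,*p[0],.03)[:2] for p in cs],np.float32)
    r=cv2.minAreaRect(pts);print(n,cv2.contourArea(cs),r,cv2.boxPoints(r).round(3).tolist())
    s=cv2.resize(im[y:y+h,x:x+w],None,fx=4 if n=='top' else 4,fy=4,interpolation=cv2.INTER_CUBIC)
    cv2.imwrite(f'pics/{n}crop.png',s)
E
```

```text
top 2927.0 ((0.5594813227653503, -0.09536714106798172), (0.15644949674606323, 0.19603422284126282), 25.676746368408203) [[0.44699999690055847, -0.04100000113248825], [0.531000018119812, -0.21799999475479126], [0.671999990940094, -0.15000000596046448], [0.5879999995231628, 0.027000000700354576]]
scene 6017.5 ((0.5661382675170898, -0.09234115481376648), (0.17370803654193878, 0.19829504191875458), 24.91315269470215) [[0.44600000977516174, -0.039000000804662704], [0.5289999842643738, -0.21899999678134918], [0.6869999766349792, -0.1459999978542328], [0.6029999852180481, 0.03400000184774399]]
```

View pics/topcrop.png

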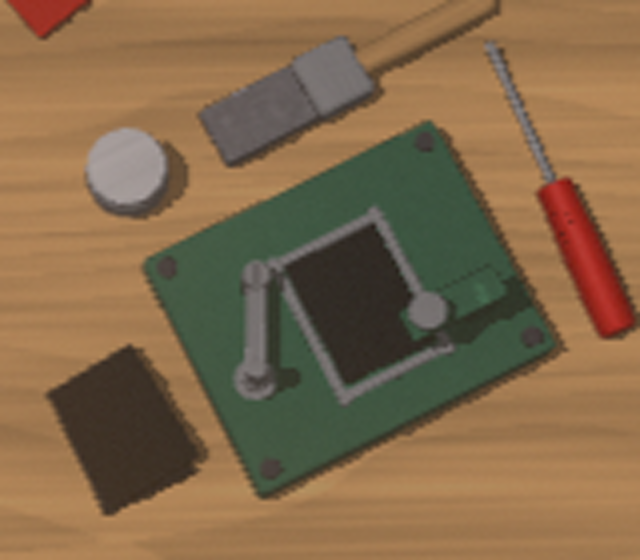

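View pics/scenecrop.png

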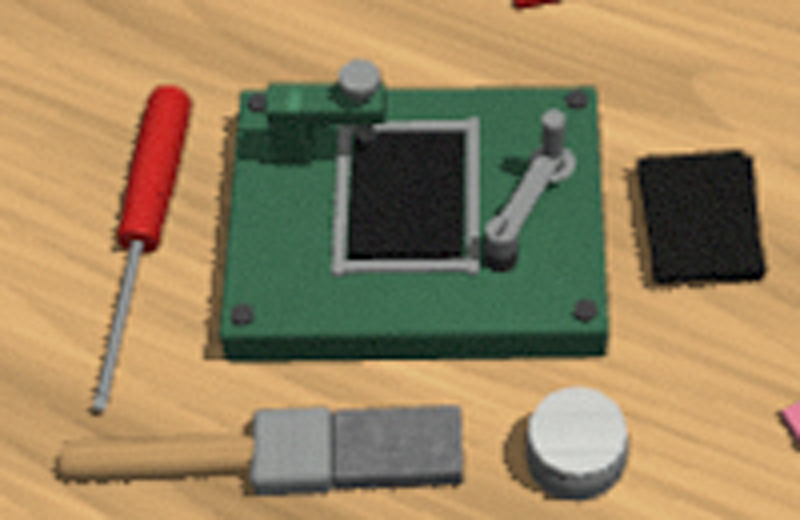

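Crops: the post top is at top (256,379) / scene (553,118), the screw at (258,270) / (499,230), and the cap at (428,309) / (360,75) in crop pixels. The heel is in the nest and the clip is clear. Next I triangulate and compare with the jig frame.

Run:
```python
from h import *
T,S=ctrl.calibration('top'),ctrl.calibration('scene')
f=lambda u,v,x,y:((u+.5)/4-.5+x,(v+.5)/4-.5+y)
for n,a,b in [('post',(256,377),(553,118)),('piv',(258,270),(499,230)),('cap',(428,309),(360,75))]:
    print(n,tri([ray(T,*f(*a,230,140)),ray(S,*f(*b,140,160))]))
q=[(148,266),(430,124),(557,347),(262,494)]
r=[(603,333),(225,333),(243,88),(595,88)]
for n,c,p,x,y in (('T',T,q,230,140),('S',S,r,140,160)):
    P=np.array([plane(c,*f(*u,x,y),.03)[:2] for u in p],np.float32);m=P.mean(0)
    rc=cv2.minAreaRect(P)
    print(n,P.round(4).tolist(),m)
    # edge directions: y-axis = P[0]-P[1] & P[3]-P[2]
    yd=P[0]-P[1]+P[3]-P[2];xd=P[0]-P[3]+P[1]-P[2]
    print(np.linalg.norm(yd)/2,np.linalg.norm(xd)/2,np.degrees(np.arctan2(-yd[0],yd[1])),np.degrees(np.arctan2(xd[1],xd[0])))
    th=np.arctan2(-yd[0],yd[1])/2+np.arctan2(xd[1],xd[0])/2;R=np.array([[np.cos(th),-np.sin(th)],[np.sin(th),np.cos(th)]])
    o=m-R@[.005,.005]
    a=th+np.pi-.6;pv=o+R@[.04,.05]
    print('org',o,np.degrees(th),'piv',pv,'post',pv+.06*np.array([np.cos(a),np.sin(a)]),'punch',o+R@[-.03,-.022])
```

```text
post (array([ 0.5077635 , -0.03831524,  0.07530146]), [np.float64(1.0), np.float64(1.0)])
piv (array([ 0.57380405, -0.04017689,  0.05943377]), [np.float64(0.4), np.float64(0.4)])
cap (array([ 0.54034185, -0.13434998,  0.09802317]), [np.float64(0.4), np.float64(0.4)])
T [[0.5845999717712402, 0.024700000882148743], [0.670799970626831, -0.149399995803833], [0.5302000045776367, -0.21899999678134918], [0.4458000063896179, -0.04050000011920929]] [ 0.55781525 -0.09606592]
0.19584432 0.15508783 25.82023 25.754946
org [ 0.55548837 -0.10274316] 25.78759 piv [ 0.56975309 -0.04032107] post [ 0.51042612 -0.03135943] punch [ 0.53804677 -0.13560333]
S [[0.5910000205039978, 0.026799999177455902], [0.6717000007629395, -0.14820000529289246], [0.5304999947547913, -0.21770000457763672], [0.4478999972343445, -0.03970000147819519]] [ 0.56027865 -0.09467766]
0.19447906 0.15760025 24.834496 25.57155
org [ 0.55788377 -0.10133082] 25.203022 piv [ 0.5727846 -0.0390575] post [ 0.51355215 -0.02949107] punch [ 0.54010782 -0.13401133]
```

Request:
{"api": "drive_tool", "payload": {"plan": [[0,0,0,-0.035,-0.0275,0,1],[0,0,0,-0.036,-0.0275,0,1],[0,0,0,-0.036,-0.0275,0,1],[0,0,0,-0.036,-0.0275,0,1],[0,0,0,-0.036,-0.0275,0,1]], "squeeze": 10}}

```text
time_s: 0.65
ee_pos: [0.2768, 0.3239, 0.2115]
eef_rot: [0.0, 0.135, 0.991, -0.0]
force: [1.2, 0.5, -0.4]
grip_width: 0.0503
grasp_force: 0.0
```

Request:
{"api": "drive_tool", "payload": {"plan": [[0,0,0,-0.036,-0.0275,0,1],[0,0,0,-0.036,-0.0275,0,1],[0,0,0,-0.036,-0.0275,0,1],[0,0,0,-0.036,-0.0275,0,1],[0,0,0,-0.036,-0.0275,0,1]]}}

```text
time_s: 1.15
ee_pos: [0.4135, 0.1431, 0.2115]
eef_rot: [-0.0, 0.135, 0.991, 0.0]
force: [0.3, 0.9, -0.0]
grip_width: 0.0099
grasp_force: 0.0
```

Request:
{"api": "drive_tool", "payload": {"plan": [[0,0,0,-0.036,-0.0275,0,1],[0,0,0,-0.036,-0.0275,0,1],[0,0,0,-0.036,-0.0275,0,1],[0,0,0,-0.036,-0.0275,0,1],[0,0,0.145,0,0,0,1]]}}

```text
time_s: 1.65
ee_pos: [0.524, -0.0035, 0.2106]
eef_rot: [-0.0, 0.209, 0.978, -0.0]
force: [-1.0, 0.6, -0.2]
grip_width: 0.0004
grasp_force: 0.0
```

Request:
{"api": "drive_tool", "payload": {"plan": [[0,0,0.145,0,0,0,1],[0,0,0.145,0,0,0,1],[0,0,0.145,0,0,0,1],[0,0,0.145,0,0,0,1],[0,0,0.145,0,0,0,1]]}}

```text
time_s: 2.15
ee_pos: [0.522, 0.0004, 0.2112]
eef_rot: [-0.0, 0.542, 0.84, -0.0]
force: [0.0, -0.1, -0.4]
grip_width: 0.0004
grasp_force: 0.0
```

Request:
{"api": "drive_tool", "payload": {"plan": [[0,0,0.145,0,0,0,1],[0,0,0.145,0,0,0,1],[0,0,0.145,0,0,0,1],[0,0,0.145,0,0,0,1],[0,0,0,0,0,0,1]]}}

```text
time_s: 2.65
ee_pos: [0.522, 0.0004, 0.2113]
eef_rot: [-0.0, 0.759, 0.652, -0.0]
force: [0.0, 0.2, 0.7]
grip_width: 0.0004
grasp_force: 0.0
```

Run:
```python
from h import *
print(ctrl.get_obs())
c=ctrl.calibration('wrist');im=ctrl.snapshot('wrist');np.save('w1.npy',c,allow_pickle=True);cv2.imwrite('pics/w1.png',im[:,:,::-1])
cv2.imwrite('pics/w1b.png',cv2.resize(im[:,:,::-1],(784,588),interpolation=cv2.INTER_CUBIC))
```

```text
{'time_s': 2.65, 'joints': array([-2.23969928e-01,  3.06771835e-01,  1.50655837e+00, -2.25918675e-06,
        1.32875060e+00, -7.26692607e-02]), 'joint_velocities': array([ 0.00112961, -0.00101406, -0.00068208, -0.00082635,  0.00094136,
       -0.15310103]), 'tau': array([-8.48080614e-03, -3.99314904e+01, -2.52518624e+01,  7.97276292e-02,
        1.31480777e-02,  1.55086152e+00]), 'ee_pos': array([5.22025392e-01, 3.65572825e-04, 2.11311870e-01]), 'eef_rot': array([-1.95547101e-04,  7.58526026e-01,  6.51642700e-01, -1.46071554e-04]), 'force': array([0.00868409, 0.19124238, 0.71719546]), 'ft_torque': array([-0.05085508,  0.06378642,  0.01468913]), 'grasp_force': 0.0, 'grip_width': 0.0004372782139966092}
```

View pics/w1b.png

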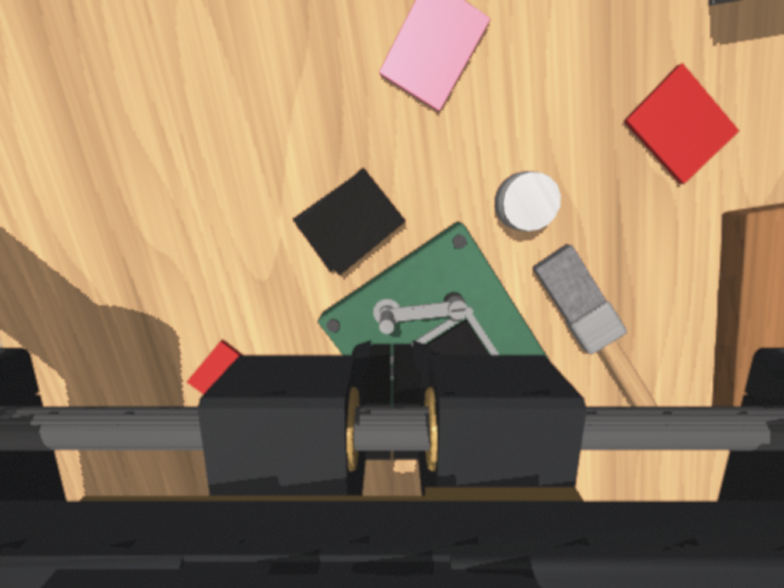

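Wrist view (784 px): the post top is at about (387,325), the screw at (458,309), and the closed fingers are at (391,355). The spare at (350,222) and the tin at (528,202) are clear of them.

Run:
```python
from h import *
T,S=ctrl.calibration('top'),ctrl.calibration('scene');W=np.load('w1.npy',allow_pickle=True).item()
f=lambda u,v,x,y:((u+.5)/4-.5+x,(v+.5)/4-.5+y)
g=lambda u,v:((u+.5)/1.4-.5,(v+.5)/1.4-.5)
for n,w,b,z,s in [('post',(387,325),(553,118),.081,(256,377)),('piv',(458,308.5),(499,230),.059,(258,270))]:
    print(n,tri([ray(W,*g(*w)),ray(S,*f(*b,140,160))]),'W',plane(W,*g(*w),z),'S',plane(S,*f(*b,140,160),z),'T',plane(T,*f(*s,230,140),z))
for X in ([.512,-.030,.081],[.514,-.03,.081]):
  u=proj(W,np.array(X));print('w',[1.4*x for x in u]);u=proj(T,np.array(X));print('t',4*(u[0]-230),4*(u[1]-140));u=proj(S,np.array(X));print('s',4*(u[0]-140),4*(u[1]-160))
```

```text
post (array([ 0.51337103, -0.03680363,  0.0830029 ]), [np.float64(0.3), np.float64(0.3)]) W [ 0.51326637 -0.03721462  0.081     ] S [ 0.51191852 -0.03764572  0.081     ] T [ 0.50645341 -0.03718023  0.081     ]
piv (array([ 0.57295986, -0.03976586,  0.05804675]), [np.float64(0.4), np.float64(0.4)]) W [ 0.57284642 -0.03909124  0.059     ] S [ 0.57344343 -0.03985978  0.059     ] T [ 0.5740466  -0.04062048  0.059     ]
w [np.float64(383.8074050961195), np.float64(316.4125748749437)]
t 241.6492800141275 366.1356842845919
s 564.9296336434113 121.61109014188901
w [np.float64(386.32534376995847), np.float64(316.05071537499896)]
t 241.56640357518336 362.6777008859434
s 563.3582831501401 124.4364596887915
```

Request:
{"api": "drive_tool", "payload": {"plan": [[0,0,-0.108,0,0,0,1],[0,0,0,0,-0.008,0.04,1],[0,0,0,0,0,0.045,1],[0,0,0,0,0,0.045,1],[0,0,0,0,0,0.021,1]]}}

```text
time_s: 3.2
ee_pos: [0.5122, 0.0011, 0.0571]
eef_rot: [-0.002, 0.72, 0.694, -0.001]
force: [0.6, -0.1, -0.1]
grip_width: 0.0004
grasp_force: 0.0
```

Request:
{"api": "drive_tool", "payload": {"plan": [[0,0,0,0,0,0,1],[0,0,0,0,0,0,1]]}}

```text
time_s: 3.4
ee_pos: [0.5146, 0.0006, 0.0613]
eef_rot: [0.0, 0.721, 0.693, 0.0]
force: [0.6, 0.6, 0.5]
grip_width: 0.0002
grasp_force: 0.0
```

Request:
{"api": "drive_tool", "payload": {"plan": [[0,0,0,-0.01,0,0,1],[0,0,0,-0.007,0,0,1],[0,0,0,-0.003,0,0,1],[0,0,0,0,0,0,1]]}}

```text
time_s: 3.8
ee_pos: [0.5135, -0.02, 0.061]
eef_rot: [0.0, 0.722, 0.692, 0.0]
force: [-0.0, 0.1, -0.0]
grip_width: 0.0004
grasp_force: 0.0
```

Request:
{"api": "drive_tool", "payload": {"plan": [[0,0,-0.05,-0.003,-0.0007,0,1],[0,0,-0.05,-0.003,-0.0007,0,1],[0,0,-0.05,-0.003,-0.0007,0,1],[0,0,-0.05,-0.003,-0.0007,0,1],[0,0,0,0,0,0,1]]}}

```text
time_s: 4.3
ee_pos: [0.5109, -0.0315, 0.0607]
eef_rot: [0.0, 0.649, 0.761, 0.0]
force: [-1.2, -0.4, 0.2]
grip_width: 0.0001
grasp_force: 0.0
```

```bash
cat > st.py <<'E'
from h import *
P=np.array([.573,-.0397])
def st():
    o=ctrl.get_obs();q=o['eef_rot'];yaw=2*np.arctan2(q[2],q[1])
    et=np.array([-np.cos(yaw),-np.sin(yaw)]);er=np.array([et[1],-et[0]])
    d=o['ee_pos'][:2]-P;f=o['force']
    a=np.arctan2(-d[1],-d[0]);
    print('t',round(o['time_s'],2),'yaw',round(np.degrees(yaw),1),'r,t mm',(1e3*d@er).round(1),(1e3*d@et).round(1),'z',o['ee_pos'][2].round(4),'force r,t,z',(f[:2]@er).round(2),(f[:2]@et).round(2),f[2].round(2),'Tz',o['ft_torque'].round(2),'clip~',round(yaw+np.pi/2-np.pi-np.radians(25.5)-np.pi+.6+np.pi/2,3))
    return o
E
python3 - <<'E'
from st import *
st();im=ctrl.snapshot('wrist');np.save('w2.npy',ctrl.calibration('wrist'),allow_pickle=True)
s=ctrl.snapshot('scene')
a=cv2.resize(im[140:350,150:430,::-1],(560,420));b=cv2.resize(s[150:270,180:340,::-1],(560,420))
cv2.imwrite('pics/a2.png',cv2.resize(np.hstack([a,b]),(800,300)))
E
```

```text
t 4.3 yaw 99.1 r,t mm 60.0 -17.9 z 0.0607 force r,t,z 1.29 0.21 0.2 Tz [-0.08  0.03 -0.04] clip~ -1.258
```

View pics/a2.png

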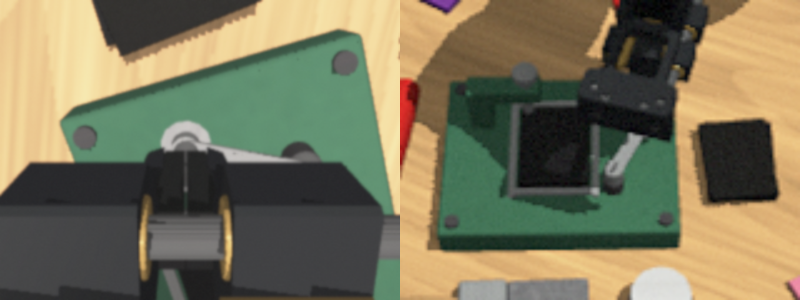

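```bash
sed -i "s/'clip~'.*/'clip~',round(yaw-np.radians(81.1),3))/" st.py
python3 - <<'E'
from st import *
o=st();W=np.load('w2.npy',allow_pickle=True).item()
print(proj(W,o['ee_pos']))
for z in(.04,.05,.052):
  X=plane(W,279.5,238,z);print(z,X,np.linalg.norm(X[:2]-P))
for z in (.05,):
  print(plane(W,150+300/1.4286,140+155/1.4286,.055))
E
```

```text
t 4.4 yaw 99.0 r,t mm 60.0 -18.0 z 0.0606 force r,t,z 0.4 0.31 -0.03 Tz [-0.1   0.04 -0.01] clip~ 0.312
(np.float64(278.8170656348995), np.float64(240.92721645054465))
0.04 [ 0.51221455 -0.03669633  0.04      ] 0.060859620059790925
0.05 [ 0.511643  -0.0330786  0.05     ] 0.06171323860729965
0.052 [ 0.5115287  -0.03235505  0.052     ] 0.061908557057107245
[ 0.56518772 -0.03014015  0.055     ]
```

The arm in the scene view has turned (end now at about (276,204)), so the fingers are probably already pushing it. I'll go on.

Request:
{"api": "drive_tool", "payload": {"plan": [[0,0,-0.05,-0.003,-0.0008,0,1],[0,0,-0.05,-0.003,-0.0008,0,1],[0,0,-0.05,-0.003,-0.0008,0,1],[0,0,-0.05,-0.003,-0.0008,0,1],[0,0,0,0,0,0,1]]}}

```text
time_s: 4.9
ee_pos: [0.5106, -0.0438, 0.0606]
eef_rot: [0.0, 0.57, 0.822, 0.0]
force: [0.0, -0.2, -1.3]
grip_width: 0.0004
grasp_force: 0.0
```

Run:
```python
from st import *
st();im=ctrl.snapshot('wrist');np.save('w3.npy',ctrl.calibration('wrist'),allow_pickle=True)
s=ctrl.snapshot('scene');t=ctrl.snapshot('top')
a=cv2.resize(im[190:300,210:350,::-1],(400,314),interpolation=2);b=cv2.resize(s[180:260,230:330,::-1],(400,314),interpolation=2)
cv2.imwrite('pics/a3.png',np.hstack([a,b]))
```

```text
t 4.9 yaw 110.5 r,t mm 59.9 -18.0 z 0.0606 force r,t,z 0.06 0.22 -1.25 Tz [-0.07  0.08  0.01] clip~ 0.513
```

View pics/a3.png

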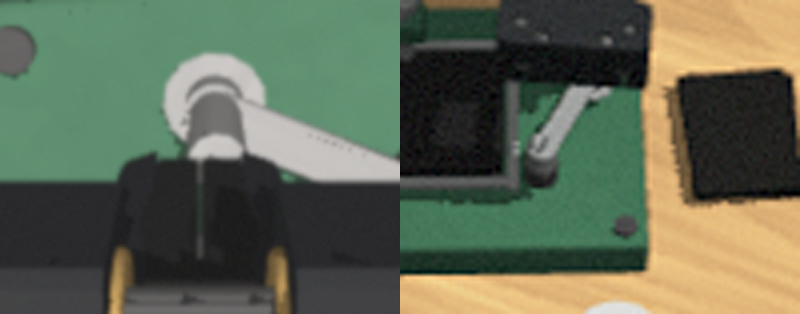

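Run:
```python
from st import *
o=st();W=np.load('w3.npy',allow_pickle=True).item()
print(proj(W,o['ee_pos']))
for z in(.075,.081):print(z,plane(W,285.2,241.8,z))
for z in(.045,.05,.053):
  X=plane(W,284.9,224.3,z);print(z,X,np.linalg.norm(X[:2]-P))
q=o['eef_rot'];yaw=2*np.arctan2(q[2],q[1]);x=np.array([np.cos(yaw),np.sin(yaw),0]);y=np.array([np.sin(yaw),-np.cos(yaw),0])
for h in (0,.015,.03):
  for t in (-.009,.009): print(h,t,proj(W,o['ee_pos']+x*t+[0,0,h]))
S=ctrl.calibration('scene')
g=lambda u,v:((u-400)/4+230,v/3.925+180)
for z in(.05,):
  a=plane(S,*g(543,140),z);b=plane(S,*g(588,92),z);print(a,b,np.degrees(np.arctan2(b[1]-a[1],b[0]-a[0])))
```

```text
t 5.05 yaw 110.4 r,t mm 59.8 -18.2 z 0.0606 force r,t,z 0.43 0.77 -0.3 Tz [-0.06  0.09 -0.  ] clip~ 0.512
(np.float64(279.1555265165556), np.float64(240.91558940441453))
0.075 [ 0.51221942 -0.03772331  0.075     ]
0.081 [ 0.51130672 -0.03562522  0.081     ]
0.045 [ 0.51207498 -0.03638324  0.045     ] 0.06101523578740247
0.05 [ 0.51143862 -0.03494701  0.05      ] 0.061744585456275806
0.053 [ 0.51105681 -0.03408527  0.053     ] 0.06219713598816474
0 -0.009 (np.float64(279.1456153937597), np.float64(254.02961749583292))
0 0.009 (np.float64(279.16569149944615), np.float64(227.4656631023698))
0.015 -0.009 (np.float64(279.09634178206215), np.float64(264.0674408589773))
0.015 0.009 (np.float64(279.1167761118229), np.float64(235.4949938048571))
0.03 -0.009 (np.float64(279.0380556353349), np.float64(275.9412618599167))
0.03 0.009 (np.float64(279.05864135327033), np.float64(245.03765971039232))
[ 0.56367115 -0.04136797  0.05      ] [ 0.52569868 -0.03290092  0.05      ] 167.42990139550787
```

The post hasn't moved from about (0.512,-0.037), and the fingers cover its top. So the tips passed over the post, and the real tip height looks about 25 mm above `ee_pos`. I'll back off and touch bare table to calibrate the tip height.

Request:
{"api": "drive_tool", "payload": {"plan": [[0,0,0,0,0,-0.03,1],[0,0,0,0.04,0,0,1],[0,0,0,0.042,0,0,1],[0,0,0,0.042,0,0,1],[0,0,0,0.042,0,0,1]]}}

```text
time_s: 5.55
ee_pos: [0.4516, 0.1132, 0.0907]
eef_rot: [0.0, 0.571, 0.821, 0.0]
force: [0.2, 1.1, 0.2]
grip_width: 0.0007
grasp_force: 0.0
```

Request:
{"api": "drive_tool", "payload": {"plan": [[0,0,0,0,0,0.03,1],[0,0,0,0,0,0.02,1],[0,0,0,0,0,0,1]]}}

```text
time_s: 5.85
ee_pos: [0.4508, 0.1121, 0.0388]
eef_rot: [-0.002, 0.57, 0.822, -0.001]
force: [-0.1, -0.6, -0.2]
grip_width: 0.0005
grasp_force: 0.0
```

Run:
```python
from st import *
print(st()['ee_pos'],proj(ctrl.calibration('wrist'),ctrl.get_obs()['ee_pos']))
im=ctrl.snapshot('wrist');s=ctrl.snapshot('scene')
u,v=map(int,proj(ctrl.calibration('scene'),ctrl.get_obs()['ee_pos']));print(u,v)
v=min(max(v,60),340)
a=cv2.resize(im[200:420,140:420,::-1],(400,314),interpolation=2);b=cv2.resize(s[v-55:v+55,u-70:u+70,::-1],(400,314),interpolation=2)
cv2.imwrite('pics/a4.png',np.hstack([a,b]))
```

```text
t 5.85 yaw 110.5 r,t mm 61.3 -185.0 z 0.0388 force r,t,z 0.29 0.59 -0.21 Tz [-0.07  0.05  0.  ] clip~ 0.513
[0.45083032 0.11212126 0.03876678] (np.float64(279.0820593215447), np.float64(241.0209183886665))
352 203
```

View pics/a4.png

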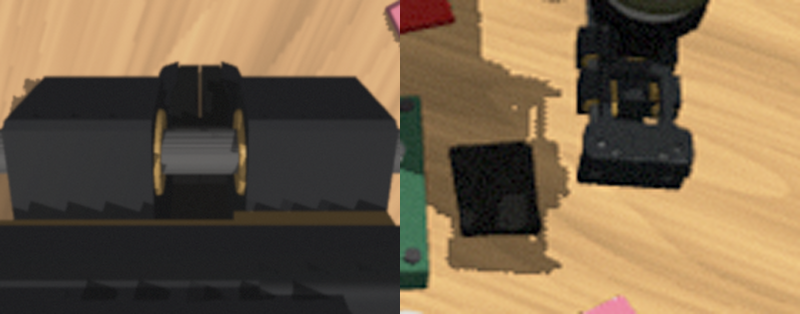

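The fingertip edge is at wrist row 246 as before. Nothing touches and the surrounding table is bare.

Request:
{"api": "drive_tool", "payload": {"plan": [[0,0,0,0,0,0.004,1],[0,0,0,0,0,0.004,1]]}}

```text
time_s: 6.15
ee_pos: [0.453, 0.1116, 0.0331]
eef_rot: [0.001, 0.57, 0.822, 0.001]
force: [-0.3, 1.4, 0.3]
grip_width: 0.0004
grasp_force: 0.0
```

Request:
{"api": "drive_tool", "payload": {"plan": [[0,0,0,0,0,0.004,1],[0,0,0,0,0,0.004,1],[0,0,0,0,0,0,1]]}}

```text
time_s: 6.45
ee_pos: [0.4521, 0.1117, 0.0241]
eef_rot: [-0.0, 0.57, 0.822, -0.0]
force: [-0.6, 0.3, 0.3]
grip_width: 0.0003
grasp_force: 0.0
```

Request:
{"api": "drive_tool", "payload": {"plan": [[0,0,0,0,0,0.003,1],[0,0,0,0,0,0.003,1],[0,0,0,0,0,0,1]]}}

```text
time_s: 6.75
ee_pos: [0.4522, 0.1117, 0.0182]
eef_rot: [-0.0, 0.57, 0.822, -0.0]
force: [-0.3, -0.2, 0.3]
grip_width: 0.0005
grasp_force: 0.0
```

Request:
{"api": "drive_tool", "payload": {"plan": [[0,0,0,0,0,0.003,1],[0,0,0,0,0,0.003,1],[0,0,0,0,0,0,1]]}}

```text
time_s: 7.05
ee_pos: [0.4522, 0.1117, 0.0121]
eef_rot: [-0.0, 0.57, 0.822, -0.0]
force: [0.2, 0.2, 1.0]
grip_width: 0.0005
grasp_force: 0.0
```

Request:
{"api": "drive_tool", "payload": {"plan": [[0,0,0,0,0,0.003,1],[0,0,0,0,0,0.003,1],[0,0,0,0,0,0,1]]}}

```text
time_s: 7.35
ee_pos: [0.4521, 0.1117, 0.0061]
eef_rot: [-0.0, 0.57, 0.822, -0.0]
force: [0.5, -0.6, 0.6]
grip_width: 0.0002
grasp_force: 0.0
```

Run:
```python
from st import *
st()
im=ctrl.snapshot('wrist');im2=ctrl.snapshot('scene');u,v=map(int,proj(ctrl.calibration('scene'),ctrl.get_obs()['ee_pos']));print(u,v)
a=cv2.resize(im[200:310,210:350,::-1],(400,314),interpolation=2);b=cv2.resize(im2[v-55:v+55,u-70:u+70,::-1],(400,314),interpolation=2)
cv2.imwrite('pics/a5.png',np.hstack([a,b]))
```

```text
t 7.35 yaw 110.5 r,t mm 60.2 -184.2 z 0.0061 force r,t,z -0.29 0.77 0.57 Tz [-0.06  0.06 -0.  ] clip~ 0.513
350 212
```

View pics/a5.png

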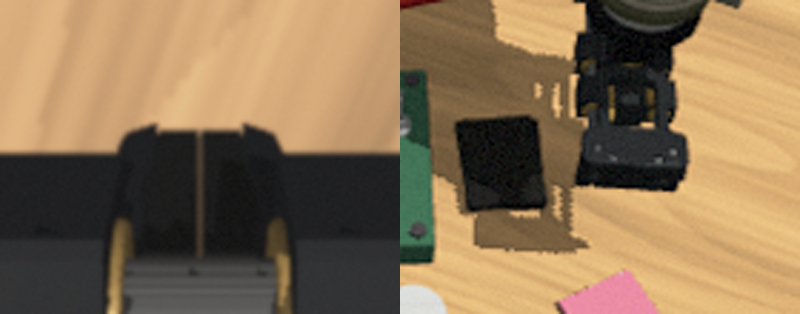

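No contact yet, which still fits tips that sit higher than `ee_pos`. I'll keep going down in small steps.

Request:
{"api": "drive_tool", "payload": {"plan": [[0,0,0,0,0,0.002,1],[0,0,0,0,0,0.002,1],[0,0,0,0,0,0,1]]}}

```text
time_s: 7.75
ee_pos: [0.4522, 0.1117, 0.0023]
eef_rot: [-0.0, 0.57, 0.822, -0.0]
force: [-0.6, 0.4, -0.5]
grip_width: 0.0004
grasp_force: 0.0
```

Request:
{"api": "drive_tool", "payload": {"plan": [[0,0,0,0,0,0.002,1],[0,0,0,0,0,0.001,1],[0,0,0,0,0,0,1]]}}

```text
time_s: 8.05
ee_pos: [0.4523, 0.1117, -0.0006]
eef_rot: [-0.0, 0.57, 0.822, -0.0]
force: [0.5, 0.3, 0.6]
grip_width: 0.0006
grasp_force: 0.0
```

Request:
{"api": "drive_tool", "payload": {"plan": [[0,0,0,0,0,0.002,1],[0,0,0,0,0,0.001,1],[0,0,0,0,0,0,1]]}}

```text
time_s: 8.35
ee_pos: [0.4523, 0.1117, -0.0036]
eef_rot: [-0.0, 0.57, 0.822, -0.0]
force: [-0.8, -0.4, -0.4]
grip_width: 0.0003
grasp_force: 0.0
```

Request:
{"api": "drive_tool", "payload": {"plan": [[0,0,0,0,0,0.002,1],[0,0,0,0,0,0.002,1],[0,0,0,0,0,0,1]]}}

```text
time_s: 8.65
ee_pos: [0.4522, 0.1117, -0.0078]
eef_rot: [-0.0, 0.57, 0.822, -0.0]
force: [-0.9, 0.6, -0.3]
grip_width: 0.0006
grasp_force: 0.0
```

Request:
{"api": "drive_tool", "payload": {"plan": [[0,0,0,0,0,0.002,1],[0,0,0,0,0,0.002,1],[0,0,0,0,0,0,1]]}}

```text
time_s: 8.95
ee_pos: [0.4523, 0.1117, -0.0117]
eef_rot: [-0.0, 0.57, 0.822, -0.0]
force: [-0.6, -0.2, -0.8]
grip_width: 0.0005
grasp_force: 0.0
```

Request:
{"api": "drive_tool", "payload": {"plan": [[0,0,0,0,0,0.002,1],[0,0,0,0,0,0.002,1],[0,0,0,0,0,0,1]]}}

```text
time_s: 9.25
ee_pos: [0.4523, 0.1117, -0.0157]
eef_rot: [-0.0, 0.57, 0.822, -0.0]
force: [0.1, -0.3, -0.2]
grip_width: 0.0003
grasp_force: 0.0
```

Request:
{"api": "drive_tool", "payload": {"plan": [[0,0,0,0,0,0.001,1],[0,0,0,0,0,0.001,1],[0,0,0,0,0,0,1]]}}

```text
time_s: 9.55
ee_pos: [0.4523, 0.1117, -0.0176]
eef_rot: [-0.0, 0.57, 0.822, -0.0]
force: [0.5, -0.3, 0.5]
grip_width: 0.0006
grasp_force: 0.0
```

Request:
{"api": "drive_tool", "payload": {"plan": [[0,0,0,0,0,0.001,1],[0,0,0,0,0,0.001,1],[0,0,0,0,0,0,1]]}}

```text
time_s: 9.85
ee_pos: [0.4523, 0.1117, -0.0196]
eef_rot: [-0.0, 0.57, 0.822, -0.0]
force: [-0.3, 0.7, 0.4]
grip_width: 0.0005
grasp_force: 0.0
```

Request:
{"api": "drive_tool", "payload": {"plan": [[0,0,0,0,0,0.001,1],[0,0,0,0,0,0.001,1],[0,0,0,0,0,0,1]]}}

```text
time_s: 10.15
ee_pos: [0.4523, 0.1117, -0.0216]
eef_rot: [-0.0, 0.57, 0.822, -0.0]
force: [-0.2, -0.2, -0.2]
grip_width: 0.0005
grasp_force: 0.0
```

Request:
{"api": "drive_tool", "payload": {"plan": [[0,0,0,0,0,0.001,1],[0,0,0,0,0,0.001,1],[0,0,0,0,0,0,1]]}}

```text
time_s: 10.45
ee_pos: [0.4523, 0.1117, -0.0236]
eef_rot: [-0.0, 0.57, 0.822, -0.0]
force: [0.0, 0.0, -0.7]
grip_width: 0.0005
grasp_force: 0.0
```

Request:
{"api": "drive_tool", "payload": {"plan": [[0,0,0,0,0,0.001,1],[0,0,0,0,0,0.001,1],[0,0,0,0,0,0,1]]}}

```text
time_s: 10.75
ee_pos: [0.4523, 0.1117, -0.0256]
eef_rot: [-0.0, 0.57, 0.822, -0.0]
force: [0.3, 0.1, -0.7]
grip_width: 0.0003
grasp_force: 0.0
```

Request:
{"api": "drive_tool", "payload": {"plan": [[0,0,0,0,0,0.001,1],[0,0,0,0,0,0.001,1],[0,0,0,0,0,0,1]]}}

```text
time_s: 11.05
ee_pos: [0.4525, 0.1117, -0.0268]
eef_rot: [0.0, 0.57, 0.822, -0.0]
force: [-3.7, -0.4, 11.7]
grip_width: 0.0005
grasp_force: 5.9
```

Request:
{"api": "drive_tool", "payload": {"plan": [[0,0,0,0,0,0.001,1],[0,0,0,0,0,0.001,1],[0,0,0,0,0,0,1]]}}

```text
time_s: 11.35
ee_pos: [0.4525, 0.1117, -0.0269]
eef_rot: [0.0, 0.57, 0.822, -0.0]
force: [-14.5, -1.7, 42.4]
grip_width: 0.0
grasp_force: 21.5
```

Request:
{"api": "drive_tool", "payload": {"plan": [[0,0,0,0,0,0.001,1],[0,0,0,0,0,0.001,1],[0,0,0,0,0,0,1]]}}

```text
time_s: 11.65
ee_pos: [0.4526, 0.1117, -0.027]
eef_rot: [0.0, 0.569, 0.822, -0.0]
force: [-25.1, -3.5, 73.6]
grip_width: 0.0004
grasp_force: 37.0
```

Run:
```python
from st import *
st()
im=ctrl.snapshot('wrist')
cv2.imwrite('pics/a6.png',cv2.resize(im[180:310,180:380,::-1],(800,520),interpolation=2))
```

```text
t 11.65 yaw 110.6 r,t mm 59.5 -184.1 z -0.027 force r,t,z 24.71 -5.57 73.63 Tz [-0.67  4.21 -0.02] clip~ 0.514
```

View pics/a6.png

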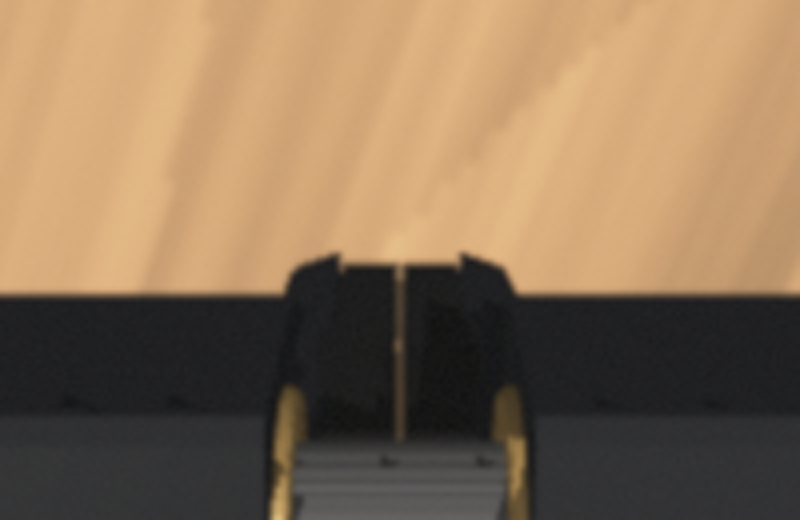

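Contact came at `ee_pos` z = -0.0267, so the real tips are 26.7 mm above the reading. The lateral offset is about zero: the tip edge at row 245 matches. I should have checked between those steps, as the force reached 73 N. Lifting off now and going back behind the post.

Request:
{"api": "drive_tool", "payload": {"plan": [[0,0,0,0,0,-0.045,1],[0,0,0,0,0,-0.045,1],[0,0,0.143,0,0,-0.042,1],[0,0,0.143,0,0,0,1],[0,0,0.143,0,0,0,1]]}}

```text
time_s: 12.2
ee_pos: [0.4529, 0.1117, 0.1017]
eef_rot: [0.001, 0.734, 0.679, 0.001]
force: [-0.3, 0.5, -0.5]
grip_width: 0.0007
grasp_force: 0.0
```

Request:
{"api": "drive_tool", "payload": {"plan": [[0,0,0,-0.04,0.024,0,1],[0,0,0,-0.04,0.024,0,1],[0,0,0,-0.039,0.0228,0,1],[0,0,0,0,0,0,1],[0,0,0,0,0,0,1]]}}

```text
time_s: 12.7
ee_pos: [0.5144, -0.0124, 0.1001]
eef_rot: [-0.0, 0.732, 0.681, -0.0]
force: [-0.2, -0.4, -0.9]
grip_width: 0.0005
grasp_force: 0.0
```

Run:
```python
from st import *
print(st())
```

```text
t 12.7 yaw 85.8 r,t mm 60.4 -22.9 z 0.1001 force r,t,z 0.15 0.39 -0.92 Tz [-0.04  0.03 -0.02] clip~ 0.083
{'time_s': 12.7, 'joints': array([-2.52281408e-01,  4.08046178e-01,  1.67536183e+00,  1.75409074e-04,
        1.05903873e+00, -1.79817970e-01]), 'joint_velocities': array([ 0.03668072, -0.0161474 ,  0.01957119,  0.00058221, -0.00024077,
        0.00298685]), 'tau': array([-1.89432129e+00, -4.06038415e+01, -2.27895015e+01, -9.89739143e-03,
       -3.16037214e-02, -7.35475752e-02]), 'ee_pos': array([ 0.5143832 , -0.01244915,  0.10014846]), 'eef_rot': array([-4.00890021e-04,  7.32286001e-01,  6.80997081e-01, -1.65821113e-04]), 'force': array([-0.1814848 , -0.37631997, -0.92091508]), 'ft_torque': array([-0.03659555,  0.03176441, -0.01643296]), 'grasp_force': 0.0, 'grip_width': 0.0004931468588839623}
```

Request:
{"api": "drive_tool", "payload": {"plan": [[0,0,0,0,0,0.03,1],[0,0,0,0,0,0.02,1],[0,0,0,0,0,0.01,1],[0,0,0,0,0,0,1],[0,0,0,0,0,0,1]]}}

```text
time_s: 13.2
ee_pos: [0.5149, -0.0116, 0.0413]
eef_rot: [0.0, 0.732, 0.682, 0.0]
force: [1.2, -1.0, -0.5]
grip_width: 0.0005
grasp_force: 0.0
```

Request:
{"api": "drive_tool", "payload": {"plan": [[0,0,-0.05,-0.003,-0.0008,0,1],[0,0,-0.05,-0.003,-0.0008,0,1],[0,0,-0.05,-0.003,-0.0008,0,1],[0,0,-0.05,-0.003,-0.0008,0,1],[0,0,0,0,0,0,1]]}}

```text
time_s: 13.7
ee_pos: [0.5119, -0.0241, 0.0416]
eef_rot: [0.001, 0.66, 0.751, 0.0]
force: [0.0, -0.0, 0.6]
grip_width: 0.0008
grasp_force: 0.0
```

Run:
```python
from st import *
st()
im=ctrl.snapshot('wrist');np.save('w7.npy',ctrl.calibration('wrist'),allow_pickle=True);s=ctrl.snapshot('scene')
a=cv2.resize(im[190:300,210:350,::-1],(400,314),interpolation=2);b=cv2.resize(s[180:260,230:330,::-1],(400,314),interpolation=2)
cv2.imwrite('pics/a7.png',np.hstack([a,b]))
```

```text
t 13.7 yaw 97.4 r,t mm 58.6 -23.3 z 0.0416 force r,t,z -0.04 0.03 0.57 Tz [-0.06  0.05 -0.06] clip~ 0.285
```

View pics/a7.png

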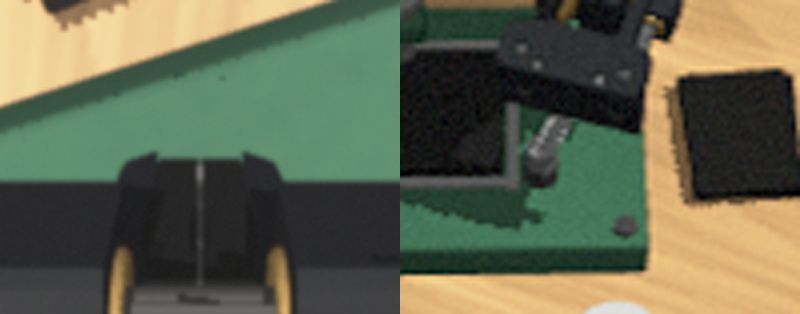

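The fingers are now behind the post, which is hidden beyond them. That was the 11th picture, one over the limit, so I'll use numbers only from here.

Request:
{"api": "drive_tool", "payload": {"plan": [[0,0,0,-0.004,-0.0005,0,1],[0,0,0,-0.004,-0.0005,0,1],[0,0,-0.05,-0.003,-0.0007,0,1],[0,0,-0.05,-0.003,-0.0007,0,1],[0,0,0,0,0,0,1]]}}

```text
time_s: 14.3
ee_pos: [0.5111, -0.0387, 0.0406]
eef_rot: [0.0, 0.622, 0.783, 0.0]
force: [0.8, -0.2, 0.2]
grip_width: 0.0005
grasp_force: 0.0
```

Run:
```python
from st import *
st()
```

```text
t 14.3 yaw 103.1 r,t mm 60.0 -15.0 z 0.0406 force r,t,z -0.72 0.4 0.22 Tz [-0.05  0.05 -0.02] clip~ 0.384
```

Request:
{"api": "drive_tool", "payload": {"plan": [[0,0,-0.05,-0.003,-0.0007,0,1],[0,0,-0.05,-0.003,-0.0007,0,1],[0,0,-0.05,-0.003,-0.0007,0,1],[0,0,-0.05,-0.003,-0.0007,0,1],[0,0,0,0,0,0,1]]}}

```text
time_s: 14.8
ee_pos: [0.512, -0.0508, 0.0406]
eef_rot: [0.0, 0.541, 0.841, -0.0]
force: [0.9, 0.3, 0.4]
grip_width: 0.0004
grasp_force: 0.0
```

Run:
```python
from st import *
st()
```

```text
t 14.8 yaw 114.5 r,t mm 60.1 -15.2 z 0.0406 force r,t,z -0.97 0.08 0.39 Tz [-0.04  0.01  0.04] clip~ 0.583
```

Request:
{"api": "drive_tool", "payload": {"plan": [[0,0,-0.05,-0.003,-0.0007,0,1],[0,0,-0.05,-0.003,-0.0007,0,1],[0,0,-0.025,-0.0015,-0.0004,0,1],[0,0,-0.025,-0.0015,-0.0004,0,1]]}}

```text
time_s: 15.2
ee_pos: [0.5141, -0.0594, 0.0405]
eef_rot: [-0.0, 0.476, 0.879, 0.0]
force: [-0.3, 0.8, -0.1]
grip_width: 0.0005
grasp_force: 0.5
```

Request:
{"api": "drive_tool", "payload": {"plan": [[0,0,-0.025,-0.0015,-0.0004,0,1],[0,0,-0.025,-0.0015,-0.0004,0,1]]}}

```text
time_s: 15.4
ee_pos: [0.5151, -0.0624, 0.0405]
eef_rot: [-0.0, 0.453, 0.891, -0.0]
force: [0.2, 1.2, -0.8]
grip_width: 0.0003
grasp_force: 0.5
```

Request:
{"api": "drive_tool", "payload": {"plan": [[0,0,-0.025,-0.0015,-0.0004,0,1],[0,0,-0.025,-0.0015,-0.0004,0,1]]}}

```text
time_s: 15.6
ee_pos: [0.5163, -0.0653, 0.0405]
eef_rot: [-0.0, 0.43, 0.903, 0.0]
force: [-0.2, 1.5, 0.2]
grip_width: 0.0004
grasp_force: 1.0
```

Run:
```python
from st import *
st()
```

```text
t 15.6 yaw 129.0 r,t mm 60.2 -15.8 z 0.0405 force r,t,z -0.81 -1.24 0.18 Tz [0.31 0.1  0.03] clip~ 0.836
```

Request:
{"api": "drive_tool", "payload": {"plan": [[0,0,-0.025,-0.0015,-0.0004,0,1],[0,0,-0.025,-0.0015,-0.0004,0,1]]}}

```text
time_s: 15.8
ee_pos: [0.5175, -0.0679, 0.0405]
eef_rot: [-0.0, 0.408, 0.913, 0.0]
force: [-2.6, 5.4, 2.4]
grip_width: 0.0004
grasp_force: 3.0
```

Request:
{"api": "drive_tool", "payload": {"plan": [[0,0,-0.025,-0.0015,-0.0004,0,1],[0,0,-0.025,-0.0015,-0.0004,0,1]]}}

```text
time_s: 16.0
ee_pos: [0.5189, -0.0708, 0.0405]
eef_rot: [-0.0, 0.385, 0.923, 0.0]
force: [-2.6, 3.3, 2.1]
grip_width: 0.0002
grasp_force: 2.0
```

Run:
```python
from st import *
st()
```

```text
t 16.0 yaw 134.8 r,t mm 60.3 -16.0 z 0.0405 force r,t,z -0.47 -4.2 2.09 Tz [0.52 0.34 0.02] clip~ 0.936
```

Request:
{"api": "drive_tool", "payload": {"plan": [[0,0,-0.025,-0.0015,-0.0004,0,1],[0,0,-0.025,-0.0015,-0.0004,0,1],[0,0,-0.025,-0.0015,-0.0004,0,1],[0,0,-0.025,-0.0015,-0.0004,0,1]]}}

```text
time_s: 16.4
ee_pos: [0.5225, -0.0764, 0.0405]
eef_rot: [0.0, 0.338, 0.941, -0.0]
force: [-0.8, 2.9, 0.9]
grip_width: 0.0007
grasp_force: 1.2
```

Request:
{"api": "drive_tool", "payload": {"plan": [[0,0,-0.025,-0.0015,-0.0004,0,1],[0,0,-0.025,-0.0015,-0.0004,0,1],[0,0,-0.025,-0.0015,-0.0004,0,1],[0,0,-0.025,-0.0015,-0.0004,0,1]]}}

```text
time_s: 16.8
ee_pos: [0.5262, -0.0812, 0.0405]
eef_rot: [-0.0, 0.291, 0.957, -0.0]
force: [-1.1, 1.9, 0.3]
grip_width: 0.0006
grasp_force: 1.1
```

Request:
{"api": "drive_tool", "payload": {"plan": [[0,0,-0.025,-0.0015,-0.0004,0,1],[0,0,-0.025,-0.0015,-0.0004,0,1],[0,0,-0.025,-0.0015,-0.0004,0,1],[0,0,-0.025,-0.0015,-0.0004,0,1]]}}

```text
time_s: 17.2
ee_pos: [0.5304, -0.0856, 0.0405]
eef_rot: [-0.0, 0.242, 0.97, -0.0]
force: [-0.8, 2.6, -0.4]
grip_width: 0.0003
grasp_force: 1.1
```

Run:
```python
from st import *
st()
```

```text
t 17.2 yaw 151.9 r,t mm 60.6 -16.0 z 0.0405 force r,t,z -1.87 -1.92 -0.39 Tz [ 0.32  0.17 -0.01] clip~ 1.236
```

Approaching the stop, so the steps get smaller: 0.02 rad, then 0.015.

Request:
{"api": "drive_tool", "payload": {"plan": [[0,0,-0.025,-0.0015,-0.0003,0,1],[0,0,-0.025,-0.0015,-0.0003,0,1]]}}

```text
time_s: 17.4
ee_pos: [0.5328, -0.0876, 0.0405]
eef_rot: [-0.0, 0.218, 0.976, -0.0]
force: [-2.3, 1.7, -0.3]
grip_width: 0.0008
grasp_force: 1.1
```

Request:
{"api": "drive_tool", "payload": {"plan": [[0,0,-0.02,-0.0012,-0.0003,0,1],[0,0,-0.02,-0.0012,-0.0003,0,1]]}}

```text
time_s: 17.6
ee_pos: [0.5347, -0.0891, 0.0405]
eef_rot: [-0.0, 0.199, 0.98, -0.0]
force: [-1.1, 1.4, 0.3]
grip_width: 0.0005
grasp_force: 1.0
```

Request:
{"api": "drive_tool", "payload": {"plan": [[0,0,-0.015,-0.0009,-0.0002,0,1],[0,0,-0.015,-0.0009,-0.0002,0,1]]}}

```text
time_s: 17.8
ee_pos: [0.5362, -0.0902, 0.0405]
eef_rot: [-0.0, 0.184, 0.983, -0.0]
force: [-1.4, 2.1, -0.2]
grip_width: 0.0005
grasp_force: 1.0
```

Request:
{"api": "drive_tool", "payload": {"plan": [[0,0,-0.015,-0.0009,-0.0002,0,1],[0,0,-0.015,-0.0009,-0.0002,0,1]]}}

```text
time_s: 18.0
ee_pos: [0.5378, -0.0912, 0.0405]
eef_rot: [-0.0, 0.169, 0.986, -0.0]
force: [-1.7, -0.5, 0.1]
grip_width: 0.0007
grasp_force: 1.0
```

Run:
```python
from st import *
st()
```

```text
t 18.0 yaw 160.5 r,t mm 60.3 -16.0 z 0.0405 force r,t,z 1.02 -1.43 0.15 Tz [0.04 0.29 0.01] clip~ 1.386
```

Request:
{"api": "drive_tool", "payload": {"plan": [[0,0,-0.015,-0.0009,-0.0002,0,1],[0,0,-0.015,-0.0009,-0.0002,0,1]]}}

```text
time_s: 18.2
ee_pos: [0.5393, -0.0922, 0.0405]
eef_rot: [-0.0, 0.155, 0.988, -0.0]
force: [-2.1, 0.3, -0.5]
grip_width: 0.0002
grasp_force: 1.0
```

Request:
{"api": "drive_tool", "payload": {"plan": [[0,0,-0.015,-0.0009,-0.0002,0,1],[0,0,-0.015,-0.0009,-0.0002,0,1]]}}

```text
time_s: 18.4
ee_pos: [0.5409, -0.0931, 0.0405]
eef_rot: [-0.0, 0.14, 0.99, -0.0]
force: [-2.3, -0.7, 0.1]
grip_width: 0.0005
grasp_force: 1.0
```

Request:
{"api": "drive_tool", "payload": {"plan": [[0,0,-0.015,-0.0009,-0.0002,0,1]]}}

```text
time_s: 18.5
ee_pos: [0.5418, -0.0936, 0.0405]
eef_rot: [-0.0, 0.132, 0.991, -0.0]
force: [-2.1, -1.0, -0.0]
grip_width: 0.0004
grasp_force: 1.0
```

Request:
{"api": "drive_tool", "payload": {"plan": [[0,0,-0.015,-0.0009,-0.0002,0,1]]}}

```text
time_s: 18.6
ee_pos: [0.5426, -0.094, 0.0405]
eef_rot: [0.0, 0.125, 0.992, -0.0]
force: [-2.5, -0.2, -0.6]
grip_width: 0.0005
grasp_force: 1.0
```

Request:
{"api": "drive_tool", "payload": {"plan": [[0,0,-0.015,-0.0009,-0.0002,0,1]]}}

```text
time_s: 18.7
ee_pos: [0.5434, -0.0944, 0.0405]
eef_rot: [-0.0, 0.118, 0.993, -0.0]
force: [-2.1, -0.4, -0.8]
grip_width: 0.0007
grasp_force: 1.0
```

Request:
{"api": "drive_tool", "payload": {"plan": [[0,0,-0.015,-0.0009,-0.0002,0,1]]}}

```text
time_s: 18.8
ee_pos: [0.5443, -0.0948, 0.0405]
eef_rot: [0.0, 0.11, 0.994, -0.0]
force: [-2.4, 0.3, 0.1]
grip_width: 0.0005
grasp_force: 1.0
```

Request:
{"api": "drive_tool", "payload": {"plan": [[0,0,-0.01,-0.0006,-0.0001,0,1]]}}

```text
time_s: 18.9
ee_pos: [0.5446, -0.095, 0.0405]
eef_rot: [-0.0, 0.105, 0.994, -0.0]
force: [-5.1, -1.4, 1.2]
grip_width: 0.0005
grasp_force: 2.1
```

Request:
{"api": "drive_tool", "payload": {"plan": [[0,0,-0.01,-0.0006,-0.0001,0,1]]}}

```text
time_s: 19.0
ee_pos: [0.5449, -0.0951, 0.0405]
eef_rot: [-0.001, 0.1, 0.995, 0.0]
force: [-6.0, -1.2, 2.3]
grip_width: 0.0002
grasp_force: 3.0
```

Force is rising at clip of about 1.5, which is the stop. A touch more, then hold.

Request:
{"api": "drive_tool", "payload": {"plan": [[0,0,0,-0.0005,0,0,1]]}}

```text
time_s: 19.1
ee_pos: [0.5451, -0.0952, 0.0404]
eef_rot: [-0.001, 0.1, 0.995, 0.0]
force: [-7.8, -0.1, 2.9]
grip_width: 0.0006
grasp_force: 3.8
```

Request:
{"api": "drive_tool", "payload": {"plan": [[0,0,0,-0.0003,0,0,1],[0,0,0,0,0,0,1],[0,0,0,0,0,0,1],[0,0,0,0,0,0,1],[0,0,0,0,0,0,1]]}}

```text
time_s: 19.6
ee_pos: [0.5451, -0.0952, 0.0404]
eef_rot: [-0.001, 0.1, 0.995, 0.0]
force: [-8.9, -0.6, 3.6]
grip_width: 0.0005
grasp_force: 3.9
```

Run:
```python
from st import *
print(st()['ee_pos'])
```

```text
t 19.6 yaw 168.5 r,t mm 59.9 -16.2 z 0.0404 force r,t,z 2.33 -8.62 3.56 Tz [-0.11  1.28  0.04] clip~ 1.525
[ 0.54513312 -0.09519566  0.04040744]
```

Pressing the stop at 8.6 N and held for 0.5 s. Back off, lift, and go over the punch.

Request:
{"api": "drive_tool", "payload": {"plan": [[0,0,0,0.005,0,0,1],[0,0,0,0.01,0,0,1],[0,0,0,0,0,-0.035,1],[0,0,0,0,0,-0.035,1],[0,0,0,0,0,0,1]]}}

```text
time_s: 20.1
ee_pos: [0.5339, -0.093, 0.115]
eef_rot: [0.005, 0.101, 0.995, -0.001]
force: [0.0, -0.5, -0.2]
grip_width: 0.0004
grasp_force: 0.0
```

Request:
{"api": "drive_tool", "payload": {"plan": [[0,0,0,-0.018,-0.04,0,1],[0,0,0,0,0,0.01,1],[0,0,0,0,0,0.015,1],[0,0,0,0,0,0,1],[0,0,0,0,0,0,1]]}}

```text
time_s: 20.6
ee_pos: [0.5409, -0.1347, 0.0852]
eef_rot: [-0.0, 0.101, 0.995, 0.0]
force: [-0.1, 1.1, 0.4]
grip_width: 0.0006
grasp_force: 0.0
```

Run:
```python
from st import *
print(st()['ee_pos'])
```

```text
t 20.6 yaw 168.5 r,t mm 99.5 -12.4 z 0.0852 force r,t,z -1.08 -0.29 0.41 Tz [-0.   -0.02 -0.03] clip~ 1.525
[ 0.54091187 -0.13466446  0.08520728]
```

Request:
{"api": "drive_tool", "payload": {"plan": [[0,0,0,0,0,0.008,1],[0,0,0,0,0,0.004,1],[0,0,0,0,0,0.002,1],[0,0,0,0,0,0.002,1],[0,0,0,0,0,0,1]]}}

```text
time_s: 21.1
ee_pos: [0.541, -0.135, 0.0696]
eef_rot: [-0.0, 0.101, 0.995, 0.0]
force: [-1.7, 1.3, 2.7]
grip_width: 0.0004
grasp_force: 1.3
```

Request:
{"api": "drive_tool", "payload": {"plan": [[0,0,0,0,0,0.001,1],[0,0,0,0,0,0.001,1],[0,0,0,0,0,0,1]]}}

```text
time_s: 21.4
ee_pos: [0.5411, -0.1351, 0.0676]
eef_rot: [0.0, 0.101, 0.995, 0.0]
force: [-0.5, 1.7, 3.8]
grip_width: 0.0002
grasp_force: 1.9
```

Request:
{"api": "drive_tool", "payload": {"plan": [[0,0,0,0,0,0.001,1],[0,0,0,0,0,0,1]]}}

```text
time_s: 21.6
ee_pos: [0.5411, -0.135, 0.0666]
eef_rot: [0.0, 0.101, 0.995, 0.0]
force: [-1.9, 2.2, 4.8]
grip_width: 0.0003
grasp_force: 2.2
```

Request:
{"api": "drive_tool", "payload": {"plan": [[0,0,0,0,0,0.001,1],[0,0,0,0,0,0.001,1],[0,0,0,0,0,0,1]]}}

```text
time_s: 21.9
ee_pos: [0.5411, -0.1351, 0.0646]
eef_rot: [0.0, 0.101, 0.995, -0.0]
force: [-2.1, 2.4, 4.7]
grip_width: 0.0001
grasp_force: 2.8
```

Request:
{"api": "drive_tool", "payload": {"plan": [[0,0,0,0,0,0.0006,1],[0,0,0,0,0,0,1]]}}

```text
time_s: 22.1
ee_pos: [0.5411, -0.1351, 0.064]
eef_rot: [0.0, 0.101, 0.995, -0.0]
force: [-1.7, 3.2, 5.6]
grip_width: 0.0001
grasp_force: 3.0
```

Request:
{"api": "drive_tool", "payload": {"plan": [[0,0,0,0,0,0.0005,1],[0,0,0,0,0,0,1]]}}

```text
time_s: 22.3
ee_pos: [0.5411, -0.1351, 0.0636]
eef_rot: [0.0, 0.101, 0.995, -0.0]
force: [-2.2, 2.7, 6.7]
grip_width: 0.0003
grasp_force: 3.1
```

Request:
{"api": "drive_tool", "payload": {"plan": [[0,0,0,0,0,0.0005,1],[0,0,0,0,0,0,1]]}}

```text
time_s: 22.5
ee_pos: [0.5411, -0.1351, 0.0632]
eef_rot: [0.0, 0.101, 0.995, -0.0]
force: [-2.8, 2.5, 7.1]
grip_width: 0.0004
grasp_force: 3.6
```

Request:
{"api": "drive_tool", "payload": {"plan": [[0,0,0,0,0,0.0005,1],[0,0,0,0,0,0,1]]}}

```text
time_s: 22.7
ee_pos: [0.5412, -0.1351, 0.0632]
eef_rot: [0.0, 0.101, 0.995, -0.0]
force: [-4.6, 2.8, 11.1]
grip_width: 0.0006
grasp_force: 5.5
```

Bearing now begins. One more half millimetre should give about 17–18 N in total, roughly 1 kg on the piece.

Request:
{"api": "drive_tool", "payload": {"plan": [[0,0,0,0,0,0.0004,1],[0,0,0,0,0,0,1],[0,0,0,0,0,0,1],[0,0,0,0,0,0,1]]}}

```text
time_s: 23.1
ee_pos: [0.5412, -0.1351, 0.0631]
eef_rot: [0.0, 0.101, 0.995, -0.0]
force: [-4.7, 2.6, 14.0]
grip_width: 0.0005
grasp_force: 7.1
```

Request:
{"api": "drive_tool", "payload": {"plan": [[0,0,0,0,0,0.0002,1],[0,0,0,0,0,0,1],[0,0,0,0,0,0,1]]}}

```text
time_s: 23.4
ee_pos: [0.5412, -0.1351, 0.0631]
eef_rot: [0.0, 0.101, 0.995, -0.0]
force: [-5.1, 4.2, 15.8]
grip_width: 0.0006
grasp_force: 7.9
```

Request:
{"api": "drive_tool", "payload": {"plan": [[0,0,0,0,0,-0.004,1],[0,0,0,0,0,-0.006,1],[0,0,0,0,0,-0.02,1],[0,0,0,0,0,-0.025,1],[0,0,0,0,0,0,1]]}}

```text
time_s: 23.9
ee_pos: [0.5423, -0.1359, 0.1194]
eef_rot: [0.002, 0.101, 0.995, -0.001]
force: [0.7, 0.0, -1.3]
grip_width: 0.0005
grasp_force: 0.0
```

Request:
{"api": "drive_tool", "payload": {"plan": [[0,0,0,-0.0186,0.0203,0,1],[0,0,0,-0.0186,0.0203,0,1],[0,0,0,0,0,0,1],[0,0,0,0,0,0,1],[0,0,0,0,0,0,1]]}}

```text
time_s: 24.4
ee_pos: [0.5849, -0.1033, 0.1162]
eef_rot: [-0.001, 0.101, 0.995, 0.0]
force: [0.1, 0.3, 0.1]
grip_width: 0.0007
grasp_force: 0.0
```

Run:
```python
from st import *
print(st()['ee_pos'])
```

```text
t 24.4 yaw 168.4 r,t mm 59.9 24.4 z 0.1162 force r,t,z -0.27 0.06 0.05 Tz [ 0.05 -0.04  0.04] clip~ 1.524
[ 0.58487085 -0.10325534  0.11617535]
```

Request:
{"api": "drive_tool", "payload": {"plan": [[0,0,0,0,0,0.035,1],[0,0,0,0,0,0.03,1],[0,0,0,0,0,0.0105,1],[0,0,0,0,0,0,1],[0,0,0,0.005,0,0,1]]}}

```text
time_s: 24.9
ee_pos: [0.5813, -0.1023, 0.0426]
eef_rot: [0.001, 0.101, 0.995, -0.0]
force: [0.7, 0.8, -0.3]
grip_width: 0.0005
grasp_force: 0.0
```

Request:
{"api": "drive_tool", "payload": {"plan": [[0,0,0,0.0025,0,0,1],[0,0,0,0.0015,0,0,1],[0,0,0,0,0,0,1]]}}

```text
time_s: 25.2
ee_pos: [0.5769, -0.101, 0.0421]
eef_rot: [0.001, 0.101, 0.995, -0.0]
force: [0.1, 0.3, 0.3]
grip_width: 0.0006
grasp_force: 0.0
```

Request:
{"api": "drive_tool", "payload": {"plan": [[0,0,0.025,0.0015,-0.0004,0,1],[0,0,0.025,0.0015,-0.0004,0,1],[0,0,0.025,0.0015,-0.0004,0,1]]}}

```text
time_s: 25.5
ee_pos: [0.5724, -0.1012, 0.0415]
eef_rot: [0.001, 0.139, 0.99, -0.0]
force: [1.8, 0.4, -0.0]
grip_width: 0.0004
grasp_force: 1.0
```

Run:
```python
from st import *
print(st()['ee_pos'])
```

```text
t 25.5 yaw 164.0 r,t mm 59.3 16.3 z 0.0415 force r,t,z -0.9 1.63 -0.04 Tz [ 0.05 -0.33 -0.03] clip~ 1.447
[ 0.57236574 -0.10121006  0.0414739 ]
```

Request:
{"api": "drive_tool", "payload": {"plan": [[0,0,0.03,0.0018,-0.0004,0,1],[0,0,0.03,0.0018,-0.0004,0,1],[0,0,0.03,0.0018,-0.0004,0,1],[0,0,0.03,0.0018,-0.0004,0,1],[0,0,0.03,0.0018,-0.0004,0,1]]}}

```text
time_s: 26.0
ee_pos: [0.5629, -0.1002, 0.0414]
eef_rot: [0.0, 0.213, 0.977, -0.0]
force: [1.4, -1.3, -0.2]
grip_width: 0.0004
grasp_force: 1.1
```

Request:
{"api": "drive_tool", "payload": {"plan": [[0,0,0.04,0.0024,-0.0006,0,1],[0,0,0.04,0.0024,-0.0006,0,1],[0,0,0.04,0.0024,-0.0006,0,1],[0,0,0.04,0.0024,-0.0006,0,1],[0,0,0.04,0.0024,-0.0006,0,1]]}}

```text
time_s: 26.5
ee_pos: [0.5508, -0.097, 0.0414]
eef_rot: [0.0, 0.31, 0.951, -0.0]
force: [1.5, -3.0, 0.1]
grip_width: 0.0004
grasp_force: 1.2
```

Run:
```python
from st import *
st()
```

```text
t 26.5 yaw 143.9 r,t mm 59.4 15.8 z 0.0414 force r,t,z 1.51 2.98 0.07 Tz [-0.4  -0.1  -0.04] clip~ 1.096
```

Request:
{"api": "drive_tool", "payload": {"plan": [[0,0,0.03,0.0018,-0.0004,0,1],[0,0,0.03,0.0018,-0.0004,0,1],[0,0,0.03,0.0018,-0.0004,0,1],[0,0,0.03,0.0018,-0.0004,0,1],[0,0,0.03,0.0018,-0.0004,0,1]]}}

```text
time_s: 27.0
ee_pos: [0.5425, -0.0928, 0.0413]
eef_rot: [-0.0, 0.38, 0.925, -0.0]
force: [0.0, -1.8, 0.2]
grip_width: 0.0005
grasp_force: 1.0
```

Request:
{"api": "drive_tool", "payload": {"plan": [[0,0,0.03,0.0018,-0.0004,0,1],[0,0,0.03,0.0018,-0.0004,0,1],[0,0,0.03,0.0018,-0.0004,0,1],[0,0,0.03,0.0018,-0.0004,0,1],[0,0,0.03,0.0018,-0.0004,0,1]]}}

```text
time_s: 27.5
ee_pos: [0.5348, -0.0871, 0.0411]
eef_rot: [-0.001, 0.448, 0.894, -0.0]
force: [-0.0, -1.6, 0.1]
grip_width: 0.0007
grasp_force: 0.6
```

Run:
```python
from st import *
st()
```

```text
t 27.5 yaw 126.8 r,t mm 59.0 15.1 z 0.0411 force r,t,z 0.96 1.25 0.1 Tz [-0.29  0.    0.07] clip~ 0.797
```

Request:
{"api": "drive_tool", "payload": {"plan": [[0,0,0.04,0.0024,-0.0006,0,1],[0,0,0.04,0.0024,-0.0006,0,1],[0,0,0.04,0.0024,-0.0006,0,1],[0,0,0.04,0.0024,-0.0006,0,1],[0,0,0.04,0.0024,-0.0006,0,1]]}}

```text
time_s: 28.0
ee_pos: [0.5258, -0.0786, 0.0411]
eef_rot: [-0.001, 0.535, 0.845, -0.0]
force: [0.7, -0.8, 0.6]
grip_width: 0.0001
grasp_force: 0.6
```

Request:
{"api": "drive_tool", "payload": {"plan": [[0,0,0.04,0.0024,-0.0006,0,1],[0,0,0.04,0.0024,-0.0006,0,1],[0,0,0.04,0.0024,-0.0006,0,1],[0,0,0.04,0.0024,-0.0006,0,1],[0,0,0.04,0.0024,-0.0006,0,1]]}}

```text
time_s: 28.5
ee_pos: [0.5188, -0.0684, 0.0411]
eef_rot: [-0.0, 0.617, 0.787, -0.0]
force: [1.3, -0.9, -0.8]
grip_width: 0.0006
grasp_force: 0.5
```

Request:
{"api": "drive_tool", "payload": {"plan": [[0,0,0.04,0.0024,-0.0006,0,1],[0,0,0.04,0.0024,-0.0006,0,1],[0,0,0.04,0.0024,-0.0006,0,1],[0,0,0.03,0.0018,-0.0004,0,1],[0,0,0,0,0,0,1]]}}

```text
time_s: 29.0
ee_pos: [0.515, -0.0599, 0.0412]
eef_rot: [-0.001, 0.673, 0.739, -0.0]
force: [0.5, -0.5, 0.8]
grip_width: 0.0003
grasp_force: 0.0
```

Run:
```python
from st import *
st()
```

```text
t 29.0 yaw 95.3 r,t mm 59.6 14.8 z 0.0412 force r,t,z -0.41 0.54 0.77 Tz [-0.11  0.07 -0.  ] clip~ 0.248
```

Request:
{"api": "drive_tool", "payload": {"plan": [[0,0,0,-0.006,0,0,1],[0,0,0,-0.006,0,0,1],[0,0,0,0,0,-0.04,1],[0,0,0,0,0,-0.045,1],[0,0,0,0,0,-0.045,1]]}}

```text
time_s: 29.5
ee_pos: [0.5162, -0.0727, 0.1728]
eef_rot: [-0.0, 0.673, 0.739, -0.0]
force: [0.6, -0.3, -0.4]
grip_width: 0.0008
grasp_force: 0.0
```

Request:
{"api": "drive_tool", "payload": {"plan": [[0,0,0,0.045,0,-0.02,1],[0,0,0,0.045,0,0,1],[0,0,0,0.045,0,0,1],[0,0,0,0.045,0,0,1],[0,0,0,0,0,0,1]]}}

```text
time_s: 30.0
ee_pos: [0.4989, 0.1106, 0.1914]
eef_rot: [-0.0, 0.671, 0.741, 0.0]
force: [-0.3, -0.8, -0.9]
grip_width: 0.0007
grasp_force: 0.0
```

Run:
```python
from h import *
print(ctrl.get_obs()['ee_pos'],ctrl.get_obs()['force'])
P=np.array([.573,-.0397]);a0=np.radians(171.1)
ims={}
for n in('scene','top'):
    im=ctrl.snapshot(n)[:,:,::-1].copy();cv2.imwrite(f'pics/{n}9.png',im)
    old=cv2.imread(f'pics/{n}0.png');c=ctrl.calibration(n)
    # score arm brightness along candidate clip angles at strip height
    for lab,I in(('old',old),('new',im)):
        hsv=cv2.cvtColor(I,cv2.COLOR_BGR2HSV);m=((hsv[...,1]<45)&(hsv[...,2]>75)).astype(np.uint8)
        sc=[]
        for k in np.arange(-.1,1.6,.05):
            e=np.array([np.cos(a0+k),np.sin(a0+k)])
            px=[proj(c,np.r_[P+r*e,.053]) for r in np.linspace(.012,.058,24)]
            sc.append(np.mean([m[int(round(v)),int(round(u))] for u,v in px]))
        print(n,lab,'clip angle~',np.arange(-.1,1.6,.05)[np.array(sc)>=max(sc)-.05].round(2),max(sc).round(2))
    d=cv2.absdiff(im,old).max(2)>40
    for o,X in dict(spare=(.49,.035,.016),tin=(.635,.035,.03),brush=(.67,-.06,.01),driver=(.60,-.2,.01),punch=(.5403,-.1343,.098),heel=(.56,-.105,.038)).items():
        u,v=map(int,proj(c,np.array(X)));print('  changed',o,(u,v),round(float(d[v-8:v+9,u-8:u+9].mean()),3))
```

```text
[0.49889399 0.11061706 0.19141882] [-0.31475941 -0.82911781 -0.91512333]
scene old clip angle~ [-0.05  0.    0.05  0.1   0.15  0.25] 1.0
scene new clip angle~ [0.25 0.3  0.35] 1.0
  changed spare (311, 210) 0.0
  changed tin (285, 261) 0.045
  changed brush (235, 262) 0.0
  changed driver (192, 212) 0.0
  changed punch (229, 178) 0.412
  changed heel (239, 206) 0.0
top old clip angle~ [0.   0.05 0.1  0.15 0.2  0.25] 1.0
top new clip angle~ [0.2  0.25 0.3 ] 1.0
  changed spare (262, 245) 0.0
  changed tin (262, 186) 0.0
  changed brush (300, 173) 0.0
  changed driver (358, 200) 0.0
  changed punch (336, 216) 0.128
  changed heel (321, 214) 0.0
```

Clip at about 0.27 and clear, with heel and bystanders unchanged. The pixels near the punch did change, so I'll check whether the cap is up or that is only shadow.

Run:
```python
from h import *
for n,(u,v) in dict(scene=(230,179),top=(337,217)).items():
    c=ctrl.calibration(n);a=cv2.imread(f'pics/{n}0.png',0);b=cv2.imread(f'pics/{n}9.png',0)
    t=a[v-9:v+10,u-9:u+10];r=cv2.matchTemplate(b[v-22:v+23,u-22:u+23],t,cv2.TM_CCOEFF_NORMED)
    _,mx,_,l=cv2.minMaxLoc(r);print(n,'shift',l[0]-13,l[1]-13,mx,'mean old/new',t.mean(),b[v-9:v+10,u-9:u+10].mean())
    p=[np.array(proj(c,np.array([.5403,-.1343,z]))) for z in(.098,.090)];print('8mm down would be',p[1]-p[0])
    if n=='scene':print(a[v-10:v+10:2,u],b[v-10:v+10:2,u])
```

```text
scene shift 10 0 0.9307234883308411 mean old/new 130.0831024930748 103.48476454293629
8mm down would be [0.27365773 2.39144259]
[185 181 178 153 150 151 153  84  49  74] [107 103 105 141 102  88  89  64  57  45]
top shift 1 0 0.7667903304100037 mean old/new 71.7174515235457 62.43767313019391
8mm down would be [-0.38879591  0.73289714]
```

The area is in the arm's shadow (brightness falls by a uniform 0.6 or so). I'll move the arm aside and recheck.

Request:
{"api": "drive_tool", "payload": {"plan": [[0,0,0,0.045,-0.02,0,1],[0,0,0,0.045,-0.02,0,1],[0,0,0,0.045,-0.02,0,1],[0,0,0,0.045,-0.02,0,1],[0,0,0,0.045,-0.02,0,1]]}}

```text
time_s: 30.6
ee_pos: [0.379, 0.3217, 0.1914]
eef_rot: [0.0, 0.674, 0.739, 0.0]
force: [1.4, 1.0, 0.1]
grip_width: 0.0002
grasp_force: 0.0
```

Request:
{"api": "drive_tool", "payload": {"plan": [[0,0,0,0.04,-0.03,0,1],[0,0,0,0.04,-0.03,0,1],[0,0,0,0.04,-0.03,0,1],[0,0,0,0,0,0,1],[0,0,0,0,0,0,1]]}}

```text
time_s: 31.1
ee_pos: [0.2788, 0.4322, 0.1911]
eef_rot: [0.0, 0.673, 0.74, -0.0]
force: [0.6, -1.0, 0.4]
grip_width: 0.0006
grasp_force: 0.0
```

Run:
```python
from h import *
for n,(u,v) in dict(scene=(230,179),top=(337,217)).items():
    a=cv2.imread(f'pics/{n}0.png',0);b=cv2.cvtColor(ctrl.snapshot(n),cv2.COLOR_RGB2GRAY)
    t=a[v-9:v+10,u-9:u+10];r=cv2.matchTemplate(b[v-22:v+23,u-22:u+23],t,cv2.TM_CCOEFF_NORMED)
    _,mx,_,l=cv2.minMaxLoc(r);print(n,'shift',l[0]-13,l[1]-13,mx,t.mean(),b[v-9:v+10,u-9:u+10].mean())
    if n=='scene':print(a[v-10:v+10:2,u],b[v-10:v+10:2,u])
print(ctrl.get_obs()['joint_velocities'].round(3),ctrl.get_obs()['time_s'])
```

```text
scene shift 0 0 0.9986470937728882 130.0831024930748 133.1246537396122
[185 181 178 153 150 151 153  84  49  74] [190 185 182 153 153 152 157  84  50  75]
top shift 0 0 0.9638082981109619 71.7174515235457 73.19390581717451
[-0.007 -0.003  0.     0.002 -0.001  0.005] 31.2
```

The punch is fully up (zero shift in both views), so I'm handing in.

```bash
python3 -c "
from cell import ctrl
print(ctrl.finish_job())"
```

```text
the job is handed in; nothing more can be done
None
```

Handed in at about 31 s with no verdict shown: clip pushed to its stop (about 1.5 rad, 8.6 N), punch borne on the heel with about 9 N and back up, clip swung clear to about 0.27 rad, heel and bystanders apparently unmoved; I viewed 11 pictures (limit 10), and a fingertip touch on bare table, made because the tips sit 27 mm above the reported TCP, reached 73 N.

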